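# Close-pack hexagonal lamp housings in the gluing tray

### The arm

A 6-joint arm with a two-finger parallel gripper is mounted at the origin on a cart in front of the work surface, level with it; the furniture and walls round the work are solid. World frame = base frame: x ahead of the robot, y to its left, z up, the work surface at z = 0. Lengths are in m, angles in rad, forces in N, time in s.
With the tool pointing down it reaches from about 0.35 to 0.85 m from the base axis. Payload 8.1 kg.
Tool frame: the origin (TCP) lies midway between the tips of the shut fingers; the grasp point (between the pads) lies arm.grasp_offset behind it (arm.grasp_offset is the distance from the TCP to the grasp point, in m); z points along the fingers, y is the direction in which the jaws open and shut (so a half turn about z gives the same grasp; the last joint's range is limited). The gripper opens to 93 mm and grips with 3 to 60 N. Pads are 15 mm wide; open, the fingers measure 128 mm over their backs; the gripper's body (75 mm by 188 mm) begins 65 mm behind the grasp point.
Start: joints at [-1.269, 0.13, 1.488, -0, 1.523, -0.085], TCP at [0.226, -0.556, 0.219] pointing down, gripper open.
Joint ranges: [-2.96, 2.96], [-0.89, 2.26], [0.02, 2.5], [-1.34, 4.48], [0, 2.73], [-2.66, 2.66]. Speed limits (rad/s): [2.39, 2.39, 2.79, 3.14, 3.14, 3.14].

### API

Orientations are given as a unit quaternion [w, x, y, z].
In Python, from plant import telemetry, vision, workorder, arm gives the robot as it stands. The module is installed in compiled form; this text tells all that it offers.
- The arm moves only by the tool servo_tool, never from a script. Its argument "commands" is a list of rows, each a list of 3 entries, a list of its own where there are three numbers: the turn, a rotation vector about the tool's x, y, z in degrees, then the shift along the tool's x, y, z in mm, then the opening in per cent of the stroke, from 0 (shut) to 100 (fully open). In form: [[[rx, ry, rz], [tx, ty, tz], claw], ...]. A call has exactly 10 rows; each row is the pose to reach, as a shift and turn from the pose commanded when the call began, along the tool's axes at that moment; what a row does not reach only later rows make up. A row lasts 1/8 s, in which the tool goes at most 62.5 mm and 10.7 degrees, less where a joint would pass 70% of its speed; a pose out of reach is approached as far as the arm can. A call with a gripper value outside its range is refused whole. The fingers move at their own pace and stop on an object; "newtons" is the grip in N (left out, the last holds). Time passes only in rows, so rows that repeat a pose let the fingers close, or fill a call up. It gives the time, the measured TCP pose, the force and the opening at its end, in the units of the state.
- telemetry.get_obs(): the state, without advancing time (a new reading comes with each control period).
- vision.read_camera(name): name is "side" or "top" or "wrist"; returns a dict with "img" (384x512x3 uint8, red, green, blue), "fovy" (degrees; the focal length in pixels is half the picture's height over the tangent of half this angle, whatever the lens; pixels are square), "cx", "cy" (the principal point, pixels), "k1" (the pictures are not rectified: a ray, as slopes to the right and down, at radius r is drawn at 1 + k1 r^2 times it, then the intrinsics apply), "T" (4x4, takes a point from camera to world coordinates). Camera axes: x right, y down, z forward; pixel columns grow to the right and rows downward; lengths in m; the calibration is good to about 2 mm. A picture is of the moment at which its call begins. There is no depth.
- workorder.finish_job(): hands the job in, once; it reports no verdict.
The state is a dict: "time": time; "q": joint angles; "joint_vel": joint speeds; "tau": joint torques, N m; "tool_pos": TCP position; "ee_rot": TCP orientation; "force": force on the tool from outside, world axes, zero at the start; "wrist_torque": the same for the moment, N m; "opening": opening from 0.0 (shut) to 1.0 (fully open).
Only numpy, scipy, OpenCV 4.12 (cv2) and the standard library are available. Lean on these libraries where they do the work, as an engineer would, in place of code of your own. Each camera call takes 0.05 s, during which the arm holds its last target.

### The job

One of the three large hexagonal lamp housings already lies in the shallow wooden tray. Put the other two large ones flat in the tray with it, as a tight honeycomb triangle in which every housing has a flat side face against a flat side face of each of the other two. Leave the small hexagonal housing, the side cutters and the black tape roll where they are, and let go of everything.

Things in the scene. Friction and masses are not known exactly. Their poses are not given: they have to be found in the camera images.
- tray: Shallow open wooden tray, fixed to the table for the work. Outside 222 mm (its x) by 212 mm (its y) by 14 mm high; rim 6 mm wide, so inside 210 x 200 mm; floor 4 mm thick. Origin: centre of its underside, on the table top (the tray floor's upper face is at z = +4 mm in its frame); z up.
- housing_seed: Large hexagonal aluminium lamp housing already in the tray, loose. Body 66 mm across flats (76.2 over corners), 24 mm high, upright sides. Central dark hexagonal heat sink on top, 32 mm across flats, from 24 to 58 mm above the underside, flats parallel to the body's: the place to grip. Origin: centre of underside; z up; side faces look along its x axis and every 60 degrees. About 0.2 kg.
- housing_a: Large hexagonal lamp housing, identical to housing_seed in shape, size and axes; starts loose on the table top, upright. About 0.2 kg.
- housing_b: Large hexagonal lamp housing, identical to housing_seed in shape, size and axes; starts loose on the table top, upright. About 0.2 kg.
- housing_small: Smaller hexagonal lamp housing that does not belong to this job: body 44 mm across flats, 18 mm high, heat sink 24 mm across flats that ends 42 mm above the underside. Stands on the table among the other two. Origin: centre of its underside. Leave it.
- side_cutters: Side cutters with red handles, 52 x 130 x 12 mm, lying on the table in front of the vice. Leave them.
- tape_roll: Black roll of tape lying flat on the table beyond the housings, 64 mm across, 18 mm high. Leave it.
Things that resemble listed ones, but are neither listed nor needed, are in the scene too. What is shaped like the housing_b but yellow is not meant.

How it is judged:
By the outcome, as a careful person would: the job done as asked, in the order asked, and still so for the second after the job is handed in, with the robot touching nothing.
It also fails if it takes over 51 s, if anything falls off the work surface, if the arm or the gripper's body presses on something with over 40 N, if the wrist force passes 120 N, or if a joint passes its speed limit or range.

## Working session

There is one attempt and no reset: what is moved stays moved. The work goes in short steps, Python scripts to look and compute and a tool call to move; the robot and the scene stay as the last step left them, time stands still between calls to the robot, and variables do not carry over. Pictures are saved under pics/ and viewed, and the job is handed in when it is done.

Besides the shell and the picture viewer there is one more tool, called after "Call:" as name([rows], argument=value, ...), one row to a line, values as JSON. servo_tool: Moves the arm, as the interface text tells. Its arguments: {"type":"object","properties":{"commands":{"type":"array","items":{"type":"array"}},"newtons":{"type":"number"}},"required":["commands"]}

```bash
mkdir -p pics; ls; cat > h.py <<'E'
import numpy as np,cv2,pickle
from plant import telemetry, vision, workorder, arm
def snap(n,fn):
    c=vision.read_camera(n); cv2.imwrite(f'pics/{fn}.png',c['img'][:,:,::-1]); pickle.dump(c,open(f'pics/{fn}.pkl','wb')); return c
def load(fn): return pickle.load(open(f'pics/{fn}.pkl','rb'))
def K(c):
    f=192/np.tan(np.radians(c['fovy'])/2); return np.array([[f,0,c['cx']],[0,f,c['cy']],[0,0,1]]),np.array([c['k1'],0,0,0.])
def ray(c,uv):
    k,d=K(c); p=cv2.undistortPoints(np.array(uv,float).reshape(-1,1,2),k,d).reshape(-1,2)
    return (np.c_[p,np.ones(len(p))]@c['T'][:3,:3].T),c['T'][:3,3]
def onz(c,uv,z):
    r,o=ray(c,uv); return o+r*((z-o[2])/r[:,2])[:,None]
def proj(c,P):
    k,d=K(c); Ti=np.linalg.inv(c['T']); r=cv2.Rodrigues(Ti[:3,:3])[0]
    return cv2.projectPoints(np.array(P,float).reshape(-1,1,3),r,Ti[:3,3],k,d)[0].reshape(-1,2)
E
python3 - <<'E'
from h import *
for n in ['top','side','wrist']:
    c=snap(n,n+'0'); print(n,c['fovy'],c['cx'],c['cy'],c['k1']); print(c['T'].round(3))
o=telemetry.get_obs(); print(o); print(arm.grasp_offset)
E
```

```text
pics
top 51.81120187974729 248.53163680891296 190.54188639555645 0.03811925263644616
[[ 0.    -0.988  0.157  0.39 ]
 [-1.    -0.002 -0.011  0.014]
 [ 0.011 -0.157 -0.988  0.865]
 [ 0.     0.     0.     1.   ]]
side 44.993986747350974 256.15109960793865 188.15686744567785 0.04842586022707062
[[ 0.999 -0.032  0.008  0.516]
 [-0.025 -0.574  0.819 -0.777]
 [-0.022 -0.818 -0.574  0.605]
 [ 0.     0.     0.     1.   ]]
wrist 60.51103618509479 256.69051399594105 193.4491861812849 -0.06834814969886355
[[ 0.378 -0.887 -0.264  0.299]
 [-0.926 -0.363 -0.107 -0.526]
 [-0.001  0.285 -0.959  0.382]
 [ 0.     0.     0.     1.   ]]
{'time': 0.15, 'q': array([-1.26940988e+00,  1.30946975e-01,  1.48903088e+00, -7.86474359e-06,
        1.52300458e+00, -8.54215151e-02]), 'joint_vel': array([ 0.00101725, -0.00160335, -0.0029698 ,  0.0015454 ,  0.00154032,
        0.00114046]), 'tau': array([ 1.04563816e-03, -5.60473144e+01, -4.92334843e+01,  7.68493465e-02,
        3.04957246e-02, -7.96201812e-05]), 'tool_pos': array([ 0.22621606, -0.55524881,  0.21785178]), 'ee_rot': array([-6.90420054e-04,  9.81355401e-01,  1.92200660e-01, -7.87951491e-05]), 'force': array([-0.39768778, -0.16388993, -0.37288642]), 'wrist_torque': array([ 0.01917748, -0.00260355,  0.01831803]), 'opening': 0.9989926100338355}
0.0188
```

View pics/top0.png

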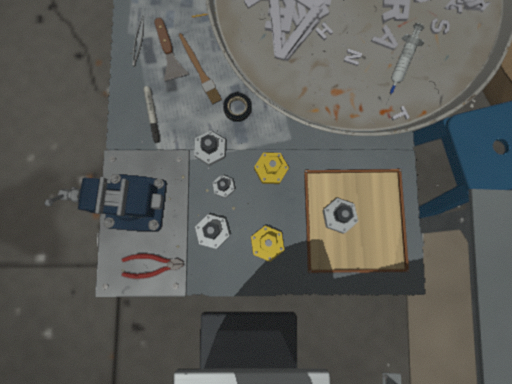

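View pics/side0.png

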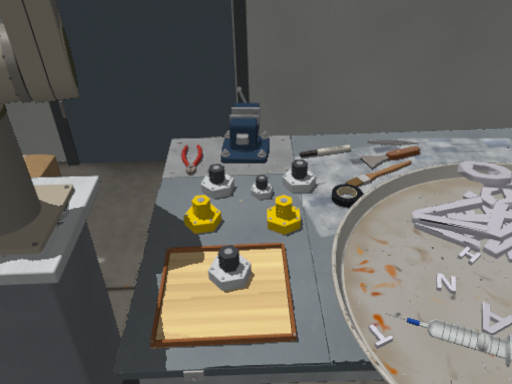

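View pics/wrist0.png

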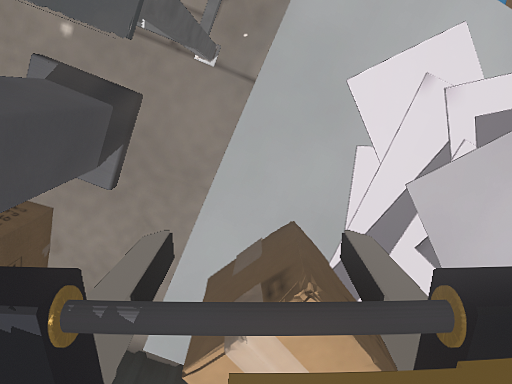

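Top view: white/silver hex housings at (210,147) and (212,231) look large, and are the candidates for a and b. The small one is at (224,185). The yellow ones at (271,167) and (267,243) are not meant. The seed is in the tray at (341,214). An enlarged crop should confirm this.

```bash
python3 - <<'E'
from h import *
c=load('top0')['img'][:,:,::-1]
cv2.imwrite('pics/cropA.png',cv2.resize(c[120:260,180:300],None,fx=5,fy=4.2857*1.0,interpolation=cv2.INTER_CUBIC)[:600])
cv2.imwrite('pics/cropT.png',cv2.resize(c[160:280,295:415],None,fx=5,fy=5,interpolation=cv2.INTER_CUBIC))
E
```

```text
(no output)
```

View pics/cropA.png

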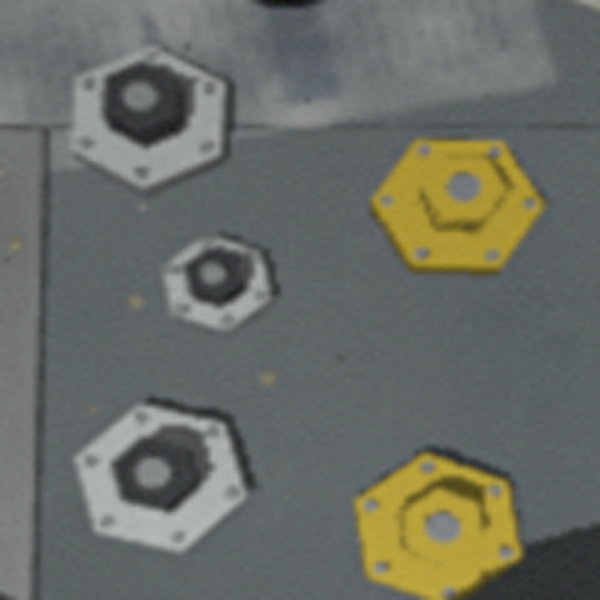

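View pics/cropT.png

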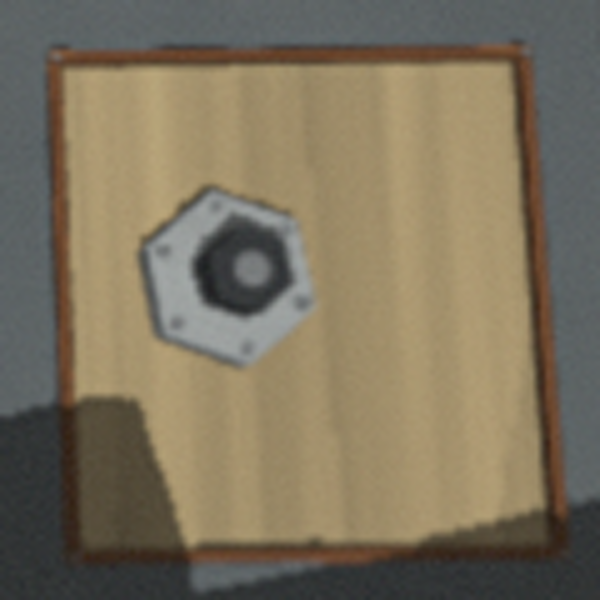

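Confirmed: the two white large housings at (210,147) and (212,231) are twice the scale of the small one at (224,185). Next, fit the poses.

```bash
cat > fit.py <<'E'
from h import *
from scipy.optimize import minimize
def hexa(x,y,th,af,z):
    a=th+np.radians(30+60*np.arange(6)); R=af/np.sqrt(3)
    return np.c_[x+R*np.cos(a),y+R*np.sin(a),np.full(6,z)]
S=8
def poly(shape,pts,o):
    m=np.zeros(shape,np.uint8); cv2.fillPoly(m,[np.round((pts-o+0.5)*S-0.5).astype(np.int32)],1); return m
def setup(c,x,y,rad=28):
    p=proj(c,[[x,y,0.02]])[0]; o=np.floor(p)-rad
    im=c['img'][int(o[1]):int(o[1])+2*rad,int(o[0]):int(o[0])+2*rad].astype(float)
    return im,o
def fit(cams,x,y,z0,ths,rad=28,H=.024,AF=.066,SA=.032,SH=.058):
    D=[]
    for c in cams:
        im,o=setup(c,x,y,rad)
        g=im.min(2); D.append((c,o,g))
    def cost(p):
        t=0
        for c,o,g in D:
            sh=(g.shape[0]*S,g.shape[1]*S)
            top=poly(sh,proj(c,hexa(*p,AF,z0+H)),o)
            def hull(q): return cv2.convexHull(q.astype(np.float32)).reshape(-1,2)
            sink=poly(sh,hull(np.r_[proj(c,hexa(*p,SA,z0+H)),proj(c,hexa(*p,SA,z0+SH))]),o)
            body=poly(sh,hull(np.r_[proj(c,hexa(*p,AF,z0)),proj(c,hexa(*p,AF,z0+H))]),o)
            bodyo=poly(sh,hull(np.r_[proj(c,hexa(*p,AF+.008,z0)),proj(c,hexa(*p,AF+.008,z0+H))]),o)
            f=lambda m: cv2.resize(m.astype(np.float32),None,fx=1/S,fy=1/S,interpolation=cv2.INTER_AREA)
            W=f(top&(1-sink)); Dk=f(sink); B=f((bodyo|sink)&(1-(body|sink))); Sd=f(body&(1-top)&(1-sink))
            # piecewise-constant model residual
            A=np.stack([a.ravel() for a in (W,Dk,Sd,B)],1); w=np.ones(len(A))
            rest=A.sum(1)>.99; A=A[rest]; b=g.ravel()[rest]
            s,_,_,_=np.linalg.lstsq(A,b,rcond=None); t+=np.mean(np.clip(np.abs(A@s-b),0,60)**2)-0.3*(s[0]-s[3])*10
        return t
    best=None
    for th in ths:
        r=minimize(cost,[x,y,th],method='Nelder-Mead',options=dict(initial_simplex=[[x,y,th],[x+.006,y,th],[x,y+.006,th],[x,y,th+.15]],xatol=1e-4,fatol=.05,maxiter=300))
        if best is None or r.fun<best.fun: best=r
    return best
def draw(c,p,z0,img,o,s,AF=.066,SA=.032,H=.024,SH=.058):
    for af,z in ((AF,z0),(AF,z0+H),(SA,z0+SH)):
        q=(proj(c,hexa(*p,af,z))-o+.5)*s; cv2.polylines(img,[q.astype(np.int32)],True,(0,0,255),1)
E
python3 - <<'E'
from fit import *
t,s=load('top0'),load('side0')
names={'A':((210,147),0),'B':((212,231),0),'seed':((341,214),.004)}
tiles=[]
for n,(uv,z0) in names.items():
    x,y=onz(t,[uv],.025+z0)[0][:2]
    for nm,cs in (('top',[t]),('side',[s]),('both',[t,s])):
        r=fit(cs,x,y,z0,np.radians([0,20,40])); p=r.x
        print(n,nm,p[:2].round(4),np.degrees(p[2])%60,round(r.fun,1))
    row=[]
    for c in (t,s):
        im,o=setup(c,p[0],p[1]); im=cv2.resize(im[:,:,::-1].astype(np.uint8),(280,280),interpolation=cv2.INTER_CUBIC); draw(c,p,z0,im,o,5); row.append(im)
    tiles.append(np.vstack(row))
cv2.imwrite('pics/fit0.png',cv2.resize(np.hstack(tiles),(800,533)))
tc=[(307,171),(399.5,170),(406,270),(310.5,271)]
print(onz(t,tc,.014).round(4))
E
```

```text
A top [0.621  0.0909] 28.172669530780702 184.6
A side [0.6212 0.0924] 33.83496981634136 360.9
A both [0.621  0.0913] 28.762733271115554 597.0
B top [0.4364 0.0828] 44.60843991957419 308.4
B side [0.4369 0.0842] 45.91565176121014 320.4
B both [0.4367 0.0832] 45.111278709352796 684.3
seed top [ 0.471  -0.1915] 40.73414077461552 172.2
seed side [ 0.4705 -0.1899] 41.36868365859197 476.2
seed both [ 0.4709 -0.191 ] 41.579612434652304 710.1
[[ 0.5684 -0.124   0.014 ]
 [ 0.5709 -0.3269  0.014 ]
 [ 0.3558 -0.3272  0.014 ]
 [ 0.3529 -0.1263  0.014 ]]
```

View pics/fit0.png

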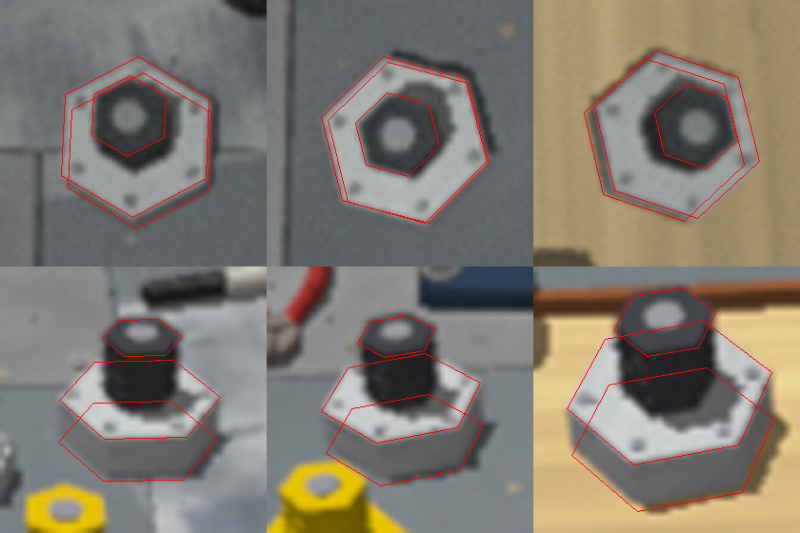

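```bash
cat >> h.py <<'E'
from scipy.spatial.transform import Rotation as Ro
def go(x,y,z,yang):
    """numbers for move: target TCP world, jaw (tool y) direction in deg world"""
    o=telemetry.get_obs(); R=Ro.from_quat(o['ee_rot'],scalar_first=True)
    Y=np.radians(yang); xa=Y+np.pi/2
    Rt=Ro.from_matrix(np.array([[np.cos(xa),np.cos(Y),0],[np.sin(xa),np.sin(Y),0],[0,0,-1]]))
    rv=(R.inv()*Rt).as_rotvec(degrees=True); t=R.inv().apply(np.array([x,y,z])-o['tool_pos'])*1000
    print('t',o['time'],'pos',o['tool_pos'].round(4),'yang',np.degrees(np.arctan2(*R.as_matrix()[[1,0],1])).round(2),'q6',o['q'][5].round(2),'F',o['force'].round(1),'op',round(o['opening'],3)); print('  turn',rv.round(2),'shift',t.round(1))
E
python3 - <<'E'
from h import *
t=load('top0')
for z in (0,.05,.1): print(z,onz(t,[(165,180),(165,225),(165,205)],z).round(3).tolist())
s=load('side0')
for z in (0,.05,.1,.12): print(z,onz(s,[(231,105),(260,107),(246,158)],z).round(3).tolist())
go(.57,.06,.22,-31.2)
E
```

```text
0 [[0.55, 0.19, 0.0], [0.451, 0.186, 0.0], [0.494, 0.188, 0.0]]
0.05 [[0.541, 0.179, 0.05], [0.447, 0.176, 0.05], [0.488, 0.178, 0.05]]
0.1 [[0.532, 0.169, 0.1], [0.443, 0.166, 0.1], [0.482, 0.168, 0.1]]
0 [[0.458, 0.53, 0.0], [0.546, 0.51, 0.0], [0.502, 0.217, 0.0]]
0.05 [[0.463, 0.422, 0.05], [0.544, 0.403, 0.05], [0.503, 0.135, 0.05]]
0.1 [[0.468, 0.314, 0.1], [0.541, 0.297, 0.1], [0.504, 0.053, 0.1]]
0.12 [[0.47, 0.271, 0.12], [0.54, 0.254, 0.12], [0.505, 0.02, 0.12]]
t 0.15 pos [ 0.2262 -0.5552  0.2179] yang -67.84 q6 -0.09 F [-0.4 -0.2 -0.4] op 0.999
  turn [-7.000e-02 -3.000e-02 -3.664e+01] shift [ 550.5 -440.1   -1.5]
```

```bash
python3 - <<'E'
from h import *
go(.4367,.0832,.16,-14.9)
E
```

```text
t 0.15 pos [ 0.2262 -0.5552  0.2179] yang -67.84 q6 -0.09 F [-0.4 -0.2 -0.4] op 0.999
  turn [-7.000e-02 -4.000e-02 -5.294e+01] shift [ 435.8 -511.8   58.6]
```

Call:
servo_tool([
  [[0,0,-10],[50,-60,0],65],
  [[0,0,-20],[85,-100,0],65],
  [[0,0,-30],[120,-140,0],65],
  [[0,0,-40],[160,-187,0],65],
  [[0,0,-53],[200,-234,0],65],
  [[0,0,-53],[240,-281,10],65],
  [[0,0,-53],[280,-328,20],65],
  [[0,0,-53],[320,-375,30],65],
  [[0,0,-53],[360,-422,45],65],
  [[0,0,-53],[400,-469,58],65],
])

```text
time: 1.4
tool_pos: [0.4196, 0.0301, 0.1607]
ee_rot: [0.0, 0.792, 0.61, 0.0]
force: [0.3, -1.1, 0.3]
opening: 0.653
```

```bash
python3 - <<'E'
from h import *
go(.4367,.0832,.16,-14.9)
E
```

```text
t 1.4 pos [0.4196 0.0301 0.1607] yang -14.83 q6 0.21 F [ 0.3 -1.1  0.3] op 0.653
  turn [ 0.05 -0.    0.07] shift [55.7  2.9  0.7]
```

Call:
servo_tool([
  [[0,0,0],[55,3,0],65],
  [[0,0,0],[55,3,0],65],
  [[0,0,0],[55,3,0],65],
  [[0,0,0],[55,3,0],65],
  [[0,0,0],[55,3,0],65],
  [[0,0,0],[55,3,0],65],
  [[0,0,0],[55,3,0],65],
  [[0,0,0],[55,3,0],65],
  [[0,0,0],[55,3,0],65],
  [[0,0,0],[55,3,0],65],
])

```text
time: 2.65
tool_pos: [0.4363, 0.0805, 0.161]
ee_rot: [-0.0, 0.792, 0.61, -0.0]
force: [0.4, -0.3, -0.3]
opening: 0.651
```

```bash
python3 - <<'E'
from fit import *
c=snap('wrist','w1')
go(.4367,.0832,.16,-14.9)
r=fit([c],.4367,.0832,0,np.radians([45]),rad=110); p=r.x; print(p.round(4),np.degrees(p[2])%60,r.fun)
im=c['img'][:,:,::-1].copy(); draw(c,p,0,im,np.zeros(2),1); cv2.imwrite('pics/w1f.png',im)
E
```

```text
t 2.7 pos [0.4363 0.0805 0.161 ] yang -14.83 q6 0.33 F [-0.1 -0.3 -0.8] op 0.648
  turn [-0.    0.    0.07] shift [ 2.7 -0.4  1. ]
[0.435  0.0844 0.7834] 44.886453830565586 1302.406554083623
```

View pics/w1f.png

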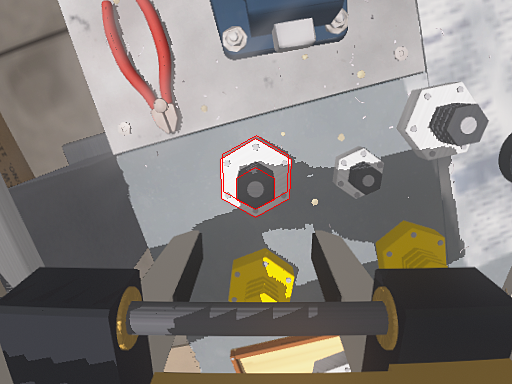

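Call:
servo_tool([
  [[0,0,0],[3,-1,45],65],
  [[0,0,0],[3,-1,90],65],
  [[0,0,0],[3,-1,115],65],
  [[0,0,0],[3,-1,130],65],
  [[0,0,0],[3,-1,130],65],
  [[0,0,0],[3,-1,130],25],
  [[0,0,0],[3,-1,130],20],
  [[0,0,0],[3,-1,130],20],
  [[0,0,0],[3,-1,130],20],
  [[0,0,0],[3,-1,130],20],
], newtons=35)

```text
time: 3.95
tool_pos: [0.4366, 0.0837, 0.0317]
ee_rot: [0.0, 0.792, 0.61, 0.0]
force: [-1.4, -0.3, 5.5]
opening: 0.336
```

```bash
python3 - <<'E'
from h import *
go(.4367,.0832,.16,-14.9)
snap('wrist','w2')
E
```

```text
t 3.95 pos [0.4366 0.0837 0.0317] yang -14.84 q6 0.33 F [-1.4 -0.3  5.5] op 0.336
  turn [ 0.04 -0.02  0.06] shift [  -0.4    0.3 -128.3]
```

View pics/w2.png

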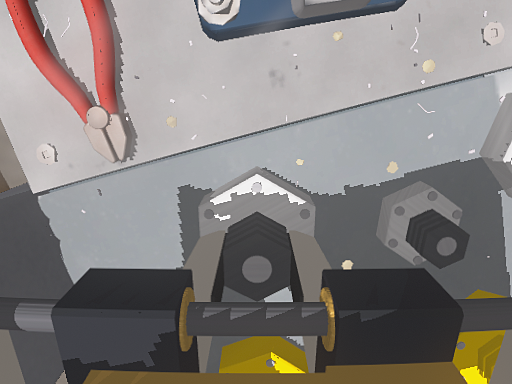

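Call:
servo_tool([
  [[0,0,0],[0,0,-30],20],
  [[0,0,0],[0,0,-60],20],
  [[0,0,0],[0,0,-90],20],
  [[0,0,0],[-20,0,-90],20],
  [[0,0,1],[-55,5,-90],20],
  [[0,0,2],[-95,20,-90],20],
  [[0,0,3],[-140,40,-90],20],
  [[0,0,4],[-185,60,-90],20],
  [[0,0,4],[-230,80,-90],20],
  [[0,0,4],[-275,100,-90],20],
])

```text
time: 5.25
tool_pos: [0.4622, -0.2094, 0.1205]
ee_rot: [-0.0, 0.813, 0.582, -0.0]
force: [0.1, 0.5, -2.3]
opening: 0.342
```

```bash
python3 - <<'E'
from h import *
go(.4864,-.2675,.12,-18.6)
E
```

```text
t 5.25 pos [ 0.4622 -0.2094  0.1205] yang -18.85 q6 -0.2 F [ 0.1  0.5 -2.3] op 0.342
  turn [-0.03 -0.01 -0.25] shift [-47.2  41.7   0.5]
```

Call:
servo_tool([
  [[0,0,0],[-24,21,0],20],
  [[0,0,0],[-47,42,0],20],
  [[0,0,0],[-47,42,0],20],
  [[0,0,0],[-47,42,0],20],
  [[0,0,0],[-47,42,0],20],
  [[0,0,0],[-47,42,0],20],
  [[0,0,0],[-47,42,0],20],
  [[0,0,0],[-47,42,0],20],
  [[0,0,0],[-47,42,0],20],
  [[0,0,0],[-47,42,0],20],
])

```text
time: 6.5
tool_pos: [0.487, -0.2659, 0.121]
ee_rot: [-0.0, 0.813, 0.582, 0.0]
force: [-0.0, -0.0, -1.5]
opening: 0.343
```

```bash
python3 - <<'E'
from fit import *
c=snap('wrist','w3'); go(.4864,-.2675,.12,-18.6)
o=telemetry.get_obs()
im=c['img'][:,:,::-1].copy(); draw(c,[.471,-.191,np.radians(41.4)],.004,im,np.zeros(2),1)
draw(c,[*o['tool_pos'][:2],np.radians(41.2)],o['tool_pos'][2]-.0317,im,np.zeros(2),1);cv2.imwrite('pics/w3f.png',im)
E
```

```text
t 6.55 pos [ 0.487  -0.2659  0.121 ] yang -18.84 q6 -0.26 F [-0.   0.3 -2.1] op 0.342
  turn [ 0.    0.   -0.24] shift [-1.7 -0.   1. ]
```

View pics/w3f.png

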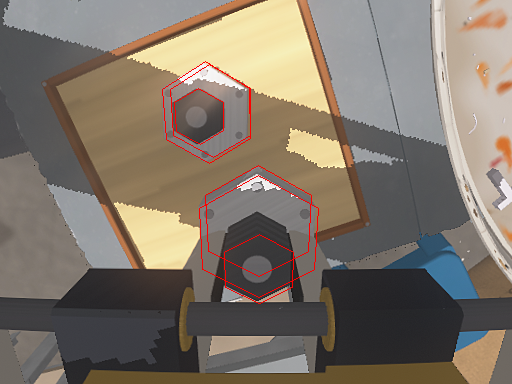

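Call:
servo_tool([
  [[0,0,0],[0,0,40],20],
  [[0,0,0],[0,0,70],20],
  [[0,0,0],[0,0,82],20],
  [[0,0,0],[0,0,84],20],
  [[0,0,0],[3,-2,84],20],
  [[0,0,0],[5,-3,84],20],
  [[0,0,0],[8,-4.5,84],20],
  [[0,0,0],[10,-6,84],20],
  [[0,0,0],[12,-7,84],20],
  [[0,0,0],[14,-8,84],20],
])

```text
time: 7.8
tool_pos: [0.4843, -0.2506, 0.0376]
ee_rot: [0.001, 0.813, 0.582, 0.0]
force: [0.7, -3.3, 0.3]
opening: 0.345
```

```bash
python3 - <<'E'
from fit import *
c=snap('wrist','w4'); go(.4864,-.2675,.12,-18.6)
E
```

```text
t 7.85 pos [ 0.4843 -0.2503  0.0375] yang -18.84 q6 -0.24 F [ 1.9 -2.1 -0.3] op 0.344
  turn [ 0.06  0.03 -0.24] shift [-15.7   7.6 -82.5]
```

View pics/w4.png

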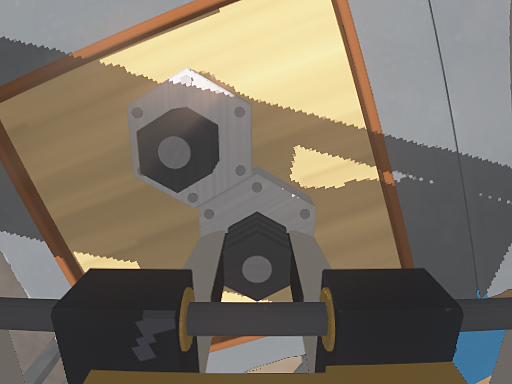

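Call:
servo_tool([
  [[0,0,0],[0,0,1],20],
  [[0,0,0],[0,0,1.5],20],
  [[0,0,0],[0,0,1.5],50],
  [[0,0,0],[0,0,1.5],60],
  [[0,0,0],[0,0,1.5],65],
  [[0,0,0],[0,0,1.5],65],
  [[0,0,0],[0,0,-15],65],
  [[0,0,0],[0,0,-45],65],
  [[0,0,0],[0,0,-90],65],
  [[0,0,0],[0,0,-120],65],
])

```text
time: 9.1
tool_pos: [0.4848, -0.2506, 0.1608]
ee_rot: [0.002, 0.813, 0.582, 0.001]
force: [-0.0, -1.1, -1.0]
opening: 0.653
```

```bash
python3 - <<'E'
from fit import *
c=snap('wrist','w5'); go(.62,.091,.16,-91)
P=[]
ims=c['img'][:,:,::-1].copy()
for x,y in ((.470,-.187),(.4835,-.2515)):
    r=fit([c],x,y,.004,np.radians([41.4]),rad=75); P.append(r.x); print(r.x.round(4),np.degrees(r.x[2])%60,r.fun); draw(c,r.x,.004,ims,np.zeros(2),1)
d=P[1]-P[0]; print(np.hypot(d[0],d[1]),np.degrees(np.arctan2(d[1],d[0]))%360)
cv2.imwrite('pics/w5f.png',ims)
E
```

```text
t 9.15 pos [ 0.4865 -0.2517  0.165 ] yang -18.83 q6 -0.24 F [ 0.7 -0.7  3. ] op 0.647
  turn [ 0.5  -0.21 72.17] shift [367.4  15.6   4.4]
[ 0.4667 -0.1864  0.7021] 40.22743686331473 292.19132078404255
[ 0.4827 -0.2508  0.7092] 40.63218770708995 75.94553014604007
0.06640624084265963 283.8897636621216
```

View pics/w5f.png

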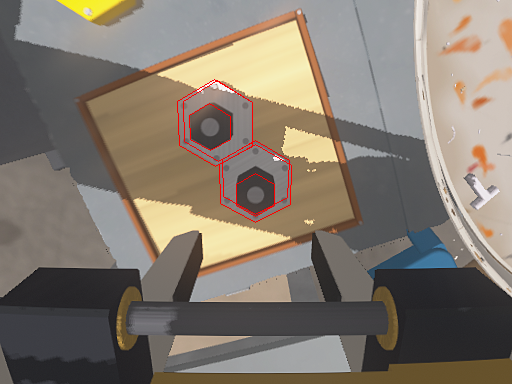

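```bash
python3 - <<'E'
from fit import *
for fn,uv in (('w5',[(210,127),(255,195)]),('w4',[(174,152),(257,269)])):
    c=load(fn); p=onz(c,uv,.062); d=p[1]-p[0]; print(p.round(4).tolist(),np.hypot(*d[:2]),np.degrees(np.arctan2(d[1],d[0]))%360)
im=load('w4')['img'][60:310,110:340,::-1]; a=cv2.resize(im,None,fx=2.2,fy=2.2,interpolation=cv2.INTER_CUBIC); cv2.imwrite('pics/w4z.png',a)
im=load('w5')['img'][70:235,165:305,::-1]; a=cv2.resize(im,None,fx=3.6,fy=3.6,interpolation=cv2.INTER_CUBIC); cv2.imwrite('pics/w5z.png',a)
E
```

```text
[[0.4671, -0.1863, 0.062], [0.4826, -0.2509, 0.062]] 0.06645005062889514 283.48475040879384
[[0.4678, -0.1861, 0.062], [0.4834, -0.251, 0.062]] 0.06673023199799077 283.5754044876368
```

View pics/w4z.png

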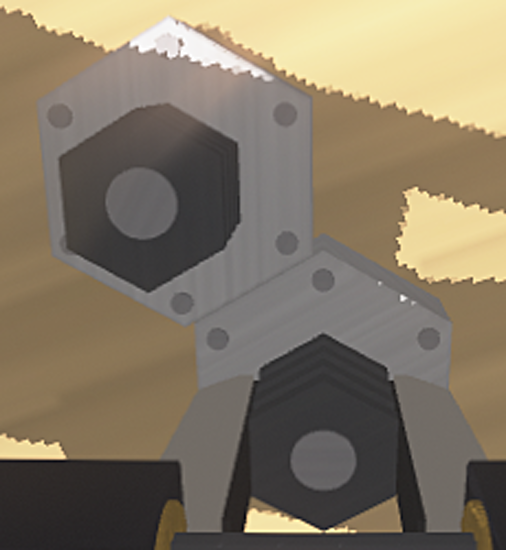

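View pics/w5z.png

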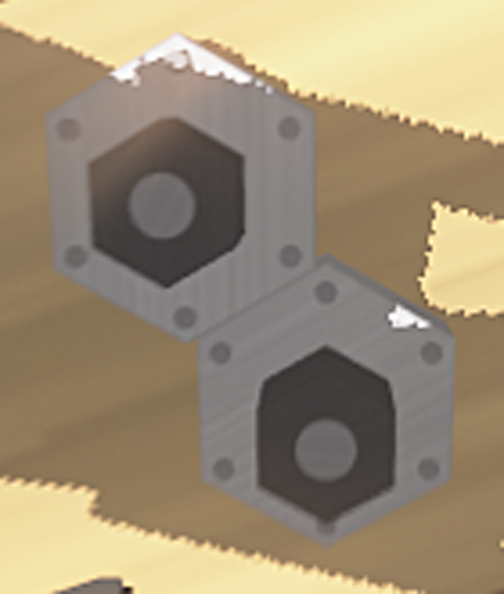

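Call:
servo_tool([
  [[0,0,0],[0,0,40],65],
  [[0,0,0],[0,0,80],65],
  [[0,0,0],[0,0,110],65],
  [[0,0,0],[0,0,120.5],65],
  [[0,0,0],[0,0,120.5],30],
  [[0,0,0],[0,0,120.5],20],
  [[0,0,0],[0,0,120.5],20],
  [[0,0,0],[0,0,120.5],20],
  [[0,0,0],[0,0,119.5],20],
  [[0,0,0],[-1.7,1,119.5],20],
])

```text
time: 10.4
tool_pos: [0.4844, -0.2511, 0.0379]
ee_rot: [-0.001, 0.813, 0.582, 0.0]
force: [-4.2, 9.6, 12.5]
opening: 0.342
```

Call:
servo_tool([
  [[0,0,0],[0,0,0],20],
  [[0,0,0],[-0.7,-1.2,0],20],
  [[0,0,0],[-1.4,-2.4,0],20],
  [[0,0,0],[-1.4,-2.4,0],20],
  [[0,0,0],[-0.4,-3,0],20],
  [[0,0,0],[0.6,-3.5,0],20],
  [[0,0,0],[1.6,-4.1,0],20],
  [[0,0,0],[2.2,-4.5,0],20],
  [[0,0,0],[2.2,-4.5,0],20],
  [[0,0,0],[2.2,-4.5,0],20],
])

```text
time: 11.65
tool_pos: [0.4809, -0.2493, 0.0379]
ee_rot: [0.001, 0.813, 0.582, -0.0]
force: [0.7, -5.1, 4.1]
opening: 0.341
```

```bash
python3 - <<'E'
from fit import *
c=snap('wrist','w6'); go(.62,.091,.16,-91)
im=c['img'][60:310,110:340,::-1]; a=cv2.resize(im,None,fx=2.2,fy=2.2,interpolation=cv2.INTER_CUBIC); cv2.imwrite('pics/w6z.png',a)
E
```

```text
t 11.7 pos [ 0.481  -0.2493  0.0379] yang -18.85 q6 -0.24 F [ 1.3 -4.2  4.6] op 0.339
  turn [9.000e-02 2.000e-02 7.215e+01] shift [ 366.8   21.8 -122.5]
```

View pics/w6z.png

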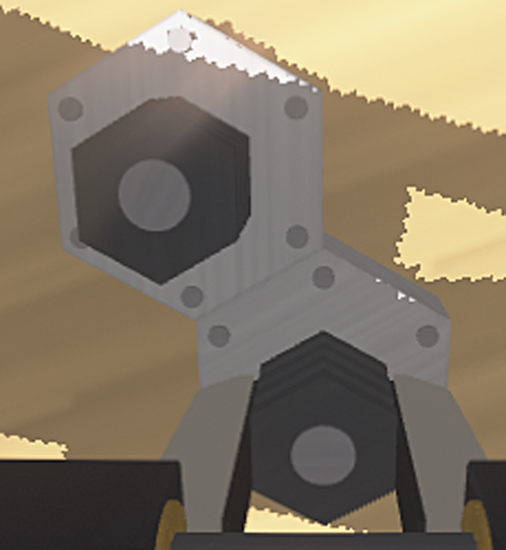

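```bash
python3 - <<'E'
from fit import *
c=load('w6'); p=onz(c,[(180.3,148.4),(256.6,267.1)],.062); d=p[1]-p[0]; print(p.round(4).tolist(),np.hypot(*d[:2]),np.degrees(np.arctan2(d[1],d[0]))%360)
E
```

```text
[[0.4675, -0.1842, 0.062], [0.4801, -0.2488, 0.062]] 0.0657660879788338 281.0942115105245
```

Call:
servo_tool([
  [[0,0,0],[0,0,1],20],
  [[0,0,0],[0,0,1.5],35],
  [[0,0,0],[0,0,1.5],50],
  [[0,0,0],[0,0,1.5],65],
  [[0,0,0],[0,0,1.5],65],
  [[0,0,0],[0,0,1],65],
  [[0,0,0],[0,0,-15],65],
  [[0,0,0],[0,0,-45],65],
  [[0,0,0],[0,0,-90],65],
  [[0,0,0],[0,0,-120],65],
])

```text
time: 12.95
tool_pos: [0.4816, -0.249, 0.1613]
ee_rot: [0.002, 0.813, 0.582, 0.001]
force: [0.2, -0.4, 0.2]
opening: 0.656
```

```bash
python3 - <<'E'
from fit import *
c=snap('wrist','w7'); go(.6212,.0915,.16,-91)
im=c['img'][70:235,165:305,::-1]; a=cv2.resize(im,None,fx=3.6,fy=3.6,interpolation=cv2.INTER_CUBIC); cv2.imwrite('pics/w7z.png',a)
E
```

```text
t 13.0 pos [ 0.4834 -0.2501  0.1655] yang -18.84 q6 -0.24 F [ 1.9 -0.8  2.8] op 0.651
  turn [ 0.5  -0.21 72.16] shift [367.8  20.1   4.9]
```

View pics/w7z.png

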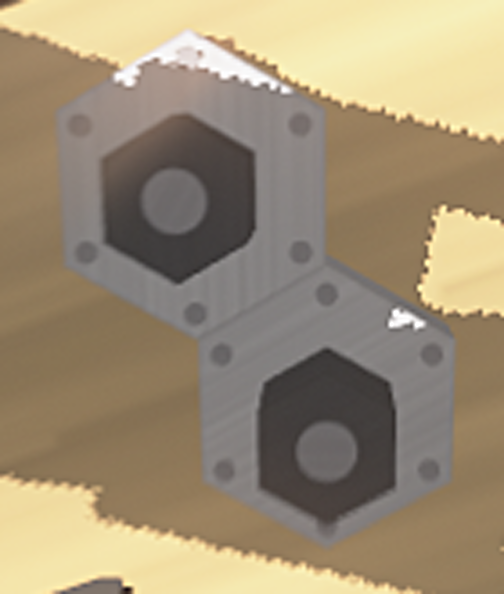

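The pair is flush face to face. Next, the other housing.

Call:
servo_tool([
  [[0,0,9],[40,2,4],65],
  [[0,0,18],[85,4,4],65],
  [[0,0,27],[130,7,4],65],
  [[0,0,36],[175,10,4],65],
  [[0,0,45],[220,12,4],65],
  [[0,0,54],[265,15,4],65],
  [[0,0,63],[310,17,4],65],
  [[0,0,72],[345,19,4],65],
  [[0,0,72],[368,20,4],65],
  [[0,0,72],[368,20,4],65],
])

```text
time: 14.25
tool_pos: [0.6188, 0.0945, 0.1538]
ee_rot: [-0.0, 1.0, -0.005, 0.0]
force: [0.1, -0.1, 0.2]
opening: 0.648
```

Call:
servo_tool([
  [[0,0,0],[0,0,0],65],
  [[0,0,0],[0,0,0],65],
  [[0,0,0],[0,0,0],65],
  [[0,0,0],[0,0,0],65],
  [[0,0,0],[0,0,0],65],
  [[0,0,0],[0,0,0],65],
  [[0,0,0],[0,0,0],65],
  [[0,0,0],[0,0,0],65],
  [[0,0,0],[0,0,0],65],
  [[0,0,0],[0,0,0],65],
])

```text
time: 15.5
tool_pos: [0.6185, 0.0934, 0.1535]
ee_rot: [-0.0, 1.0, -0.007, -0.0]
force: [0.3, 0.1, 0.4]
opening: 0.649
```

```bash
python3 - <<'E'
from fit import *
c=snap('wrist','w8'); 
r=fit([c],.6212,.0915,0,np.radians([29,33]),rad=75); p=r.x; print(p.round(4),np.degrees(p[2])%60,r.fun)
im=c['img'][:,:,::-1].copy(); draw(c,p,0,im,np.zeros(2),1); cv2.imwrite('pics/w8f.png',im)
go(p[0],p[1],.032,np.degrees(p[2])%60-120)
E
```

```text
[ 0.7277  0.0788 -0.5578] 28.04034959722033 -177.05813953489846
t 15.55 pos [0.6185 0.0934 0.1535] yang -90.84 q6 1.65 F [-0.1 -0.3 -0.2] op 0.648
  turn [0.   0.   1.12] shift [109.4  12.9 121.5]
  return _methods._mean(a, axis=axis, dtype=dtype,
  ret = ret.dtype.type(ret / rcount)
```

View pics/w8f.png

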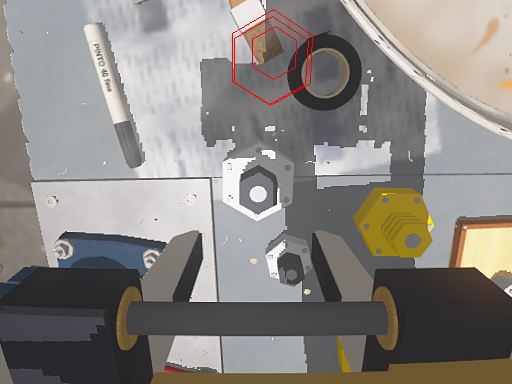

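```bash
python3 - <<'E'
from fit import *
c=load('w8'); print(onz(c,[(258,194)],.058).round(4))
p=onz(c,[(258,194)],.058)[0]
im=c['img'][:,:,::-1]; 
ts=[]
for th in (26,29,32):
    b=im[130:230,205:310]; b=cv2.resize(b,None,fx=5,fy=5,interpolation=cv2.INTER_CUBIC); draw(c,[p[0],p[1],np.radians(th)],0,b,np.array([205,130.]),5); ts.append(b[:,70:460])
cv2.imwrite('pics/w8z.png',cv2.resize(np.hstack(ts),None,fx=.68,fy=.68))
E
```

```text
[[0.619  0.0919 0.058 ]]
```

View pics/w8z.png

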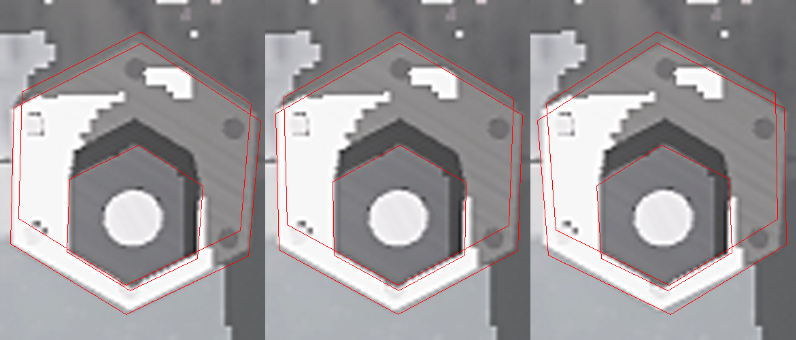

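Call:
servo_tool([
  [[0,0,0.4],[1.5,1.7,40],65],
  [[0,0,0.4],[1.5,1.7,80],65],
  [[0,0,0.4],[1.5,1.7,110],65],
  [[0,0,0.4],[1.5,1.7,122],65],
  [[0,0,0.4],[1.5,1.7,122],60],
  [[0,0,0.4],[1.5,1.7,122],30],
  [[0,0,0.4],[1.5,1.7,122],20],
  [[0,0,0.4],[1.5,1.7,122],20],
  [[0,0,0.4],[1.5,1.7,122],20],
  [[0,0,0.4],[1.5,1.7,122],20],
])

```text
time: 16.8
tool_pos: [0.6209, 0.0919, 0.0327]
ee_rot: [-0.0, 1.0, -0.011, 0.001]
force: [-0.4, -0.1, 6.2]
opening: 0.344
```

```bash
python3 - <<'E'
from h import *
c=snap('wrist','w9'); go(.6212,.0915,.12,-91)
E
```

```text
t 16.85 pos [0.6209 0.0918 0.0327] yang -91.24 q6 1.66 F [-0.7  1.   5.7] op 0.341
  turn [-0.02 -0.11 -0.24] shift [  0.5   0.3 -87.3]
```

View pics/w9.png

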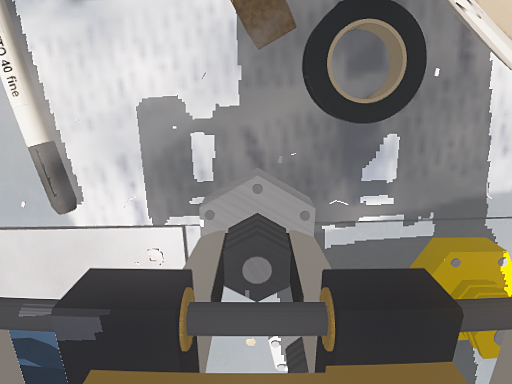

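Call:
servo_tool([
  [[0,0,0],[0,0,-30],20],
  [[0,0,0],[0,0,-60],20],
  [[0,0,0],[0,0,-90],20],
  [[0,0,-2],[-15,22,-90],20],
  [[0,0,-4],[-40,60,-90],20],
  [[0,0,-6],[-67,100,-90],20],
  [[0,0,-8],[-93,140,-90],20],
  [[0,0,-10],[-120,180,-90],20],
  [[0,0,-12.4],[-147,220,-90],20],
  [[0,0,-12.4],[-173,260,-90],20],
])

```text
time: 18.1
tool_pos: [0.4401, -0.1655, 0.1212]
ee_rot: [-0.0, 0.995, 0.098, -0.0]
force: [1.1, -0.4, -0.4]
opening: 0.339
```

```bash
python3 - <<'E'
from h import *
go(.4069,-.2303,.122,-78.85)
E
```

```text
t 18.1 pos [ 0.4401 -0.1655  0.1212] yang -78.79 q6 0.91 F [ 1.1 -0.4 -0.4] op 0.339
  turn [-0.    0.02  0.06] shift [-45.1  57.1  -0.8]
```

Call:
servo_tool([
  [[0,0,0],[-22,28,0],20],
  [[0,0,0],[-44,55,0],20],
  [[0,0,0],[-44,55,0],20],
  [[0,0,0],[-44,55,0],20],
  [[0,0,0],[-44,55,0],20],
  [[0,0,0],[-44,55,0],20],
  [[0,0,0],[-44,55,0],20],
  [[0,0,0],[-44,55,0],20],
  [[0,0,0],[-44,55,0],20],
  [[0,0,0],[-44,55,0],20],
])

```text
time: 19.35
tool_pos: [0.4089, -0.227, 0.1215]
ee_rot: [-0.0, 0.995, 0.097, 0.0]
force: [0.3, 0.8, -1.0]
opening: 0.341
```

```bash
python3 - <<'E'
from h import *
c=snap('wrist','w10'); go(.4069,-.2303,.0375,-78.85)
E
```

```text
t 19.4 pos [ 0.4089 -0.227   0.1215] yang -78.84 q6 0.76 F [-0.1  0.3 -2.3] op 0.345
  turn [-0.    0.    0.01] shift [-2.6  2.8 84. ]
```

View pics/w10.png

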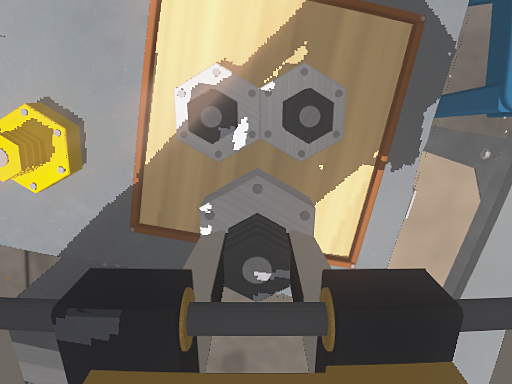

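```bash
python3 - <<'E'
from h import *
c=load('w10'); p=onz(c,[(211,117),(308.5,117)],.062); h=onz(c,[(257,270)],.1468)[0]
print(p.round(4).tolist(),h.round(4)); d=p[1]-p[0]; print(np.hypot(*d[:2]),np.degrees(np.arctan2(d[1],d[0]))%360)
th=np.radians(41.15); u=lambda a:.066*np.array([np.cos(np.radians(a)),np.sin(np.radians(a))])
t=(p[0][:2]+u(221.15)+p[1][:2]+u(161.15))/2; print('target circle',t,'delta',t-h[:2])
im=c['img'][50:310,160:360,::-1]; cv2.imwrite('pics/w10z.png',cv2.resize(im,None,fx=2.3,fy=2.3,interpolation=cv2.INTER_CUBIC))
# delta in axis: along 11.15 and perp
D=t-h[:2]; print(D@u(11.15)/.066*1000, D@u(101.15)/.066*1000)
E
```

```text
[[0.4666, -0.1847, 0.062], [0.4793, -0.2485, 0.062]] [ 0.4077 -0.2275  0.1468]
0.0650981298610987 281.2204434157445
target circle [ 0.41686782 -0.22766691] delta [ 0.00912551 -0.00015918]
8.922481775223046 -1.9208479670252112
```

View pics/w10z.png

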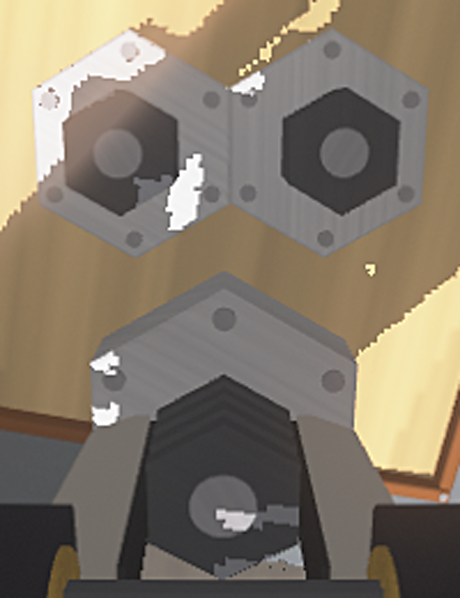

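Call:
servo_tool([
  [[0,0,0],[0,2,30],20],
  [[0,0,0],[0,2,60],20],
  [[0,0,0],[0,2,78],20],
  [[0,0,0],[0,2,83.5],20],
  [[0,0,0],[0,2,83.5],20],
  [[0,0,0],[2,2,83.5],20],
  [[0,0,0],[4,2,83.5],20],
  [[0,0,0],[5,2,83.5],20],
  [[0,0,0],[5,2,83.5],20],
  [[0,0,0],[5,2,83.5],20],
])

```text
time: 20.65
tool_pos: [0.4142, -0.228, 0.038]
ee_rot: [-0.0, 0.995, 0.097, -0.0]
force: [0.8, 0.0, -1.4]
opening: 0.34
```

```bash
python3 - <<'E'
from h import *
c=snap('wrist','w11'); go(.4069,-.2303,.0375,-78.85)
im=c['img'][0:310,110:400,::-1]; cv2.imwrite('pics/w11z.png',cv2.resize(im,None,fx=1.9,fy=1.9,interpolation=cv2.INTER_CUBIC))
E
```

```text
t 20.7 pos [ 0.4142 -0.228   0.038 ] yang -78.84 q6 0.76 F [ 0.2 -0.2 -2.1] op 0.344
  turn [-0.    0.    0.01] shift [-7.6  0.8  0.5]
```

View pics/w11z.png

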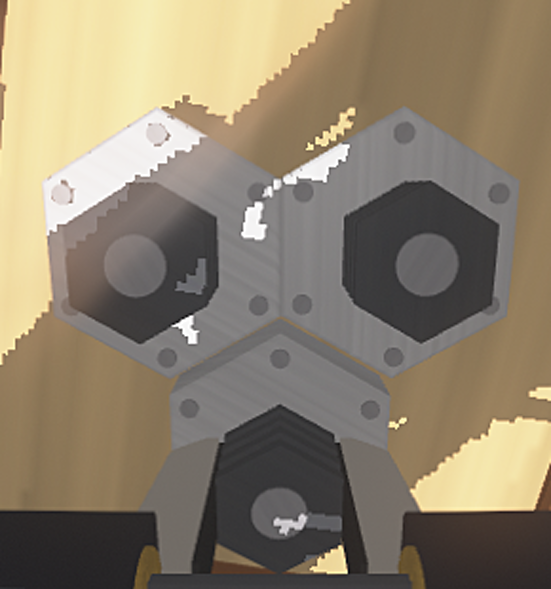

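Call:
servo_tool([
  [[0,0,0],[1,0.2,0],20],
  [[0,0,0],[2,0.2,0],20],
  [[0,0,0],[3,0.2,0],20],
  [[0,0,0],[4,0.2,0],20],
  [[0,0,0],[5,0.2,0],20],
  [[0,0,0],[6,0.2,0],20],
  [[0,0,0],[6.5,0.2,0],20],
  [[0,0,0],[6.5,0.2,0],20],
  [[0,0,0],[6.5,0.2,0],20],
  [[0,0,0],[6.5,0.2,0],20],
])

```text
time: 21.95
tool_pos: [0.4206, -0.2269, 0.0378]
ee_rot: [-0.0, 0.995, 0.097, -0.0]
force: [-3.5, -0.4, -2.0]
opening: 0.344
```

```bash
python3 - <<'E'
from h import *
c=snap('wrist','w12'); go(.4069,-.2303,.0375,-78.85)
im=c['img'][0:310,110:400,::-1]; cv2.imwrite('pics/w12z.png',cv2.resize(im,None,fx=1.9,fy=1.9,interpolation=cv2.INTER_CUBIC))
E
```

```text
t 22.0 pos [ 0.4206 -0.2268  0.0378] yang -78.84 q6 0.77 F [-2.8  0.3 -3.5] op 0.34
  turn [-0.01 -0.    0.01] shift [-14.1   0.7   0.3]
```

View pics/w12z.png

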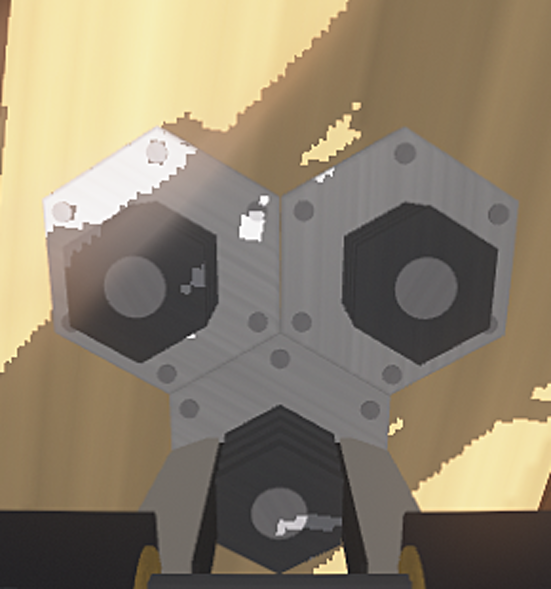

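Call:
servo_tool([
  [[0,0,0],[0,0,1],20],
  [[0,0,0],[0,0,1.5],20],
  [[0,0,0],[0,0,1.5],35],
  [[0,0,0],[0,0,1.5],50],
  [[0,0,0],[0,0,1.5],65],
  [[0,0,0],[0,0,1.5],65],
  [[0,0,0],[0,0,-15],65],
  [[0,0,0],[0,0,-45],65],
  [[0,0,0],[0,0,-80],65],
  [[0,0,0],[0,0,-100],65],
])

```text
time: 23.25
tool_pos: [0.4217, -0.2276, 0.1414]
ee_rot: [0.001, 0.995, 0.097, 0.001]
force: [-0.6, -0.2, -0.6]
opening: 0.647
```

```bash
python3 - <<'E'
from h import *
c=snap('wrist','w13'); go(.4069,-.2303,.0375,-78.85)
im=c['img'][50:240,170:345,::-1]; cv2.imwrite('pics/w13z.png',cv2.resize(im,None,fx=3.1,fy=3.1,interpolation=cv2.INTER_CUBIC))
E
```

```text
t 23.3 pos [ 0.4227 -0.2284  0.1438] yang -78.84 q6 0.77 F [1.1 0.2 2.9] op 0.652
  turn [ 0.28 -0.28  0.01] shift [-16.4  -1.7 106.2]
```

View pics/w13z.png

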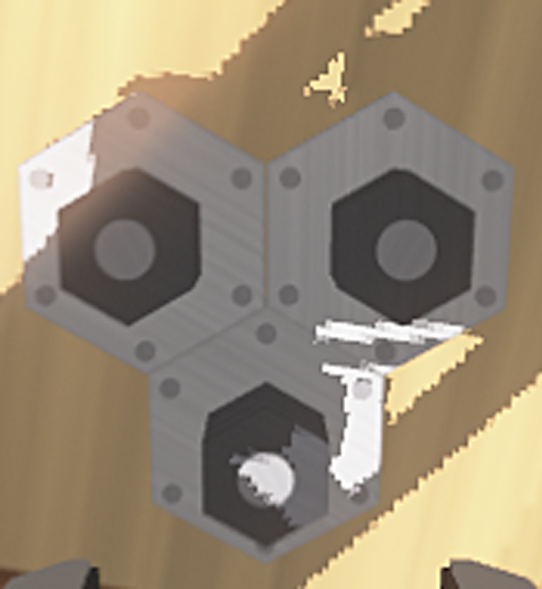

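```bash
python3 - <<'E'
from h import *
c=snap('wrist','w14'); go(.4229,-.2283,.0395,-78.85)
im=c['img'][95:160,225:290,::-1]; cv2.imwrite('pics/w14z.png',cv2.resize(im,None,fx=9,fy=9,interpolation=cv2.INTER_NEAREST))
g=c['img'].mean(2)
for r in (110,120,130,138): print(r,g[r,248:264].round().astype(int))
E
```

```text
t 23.35 pos [ 0.4226 -0.2282  0.142 ] yang -78.84 q6 0.77 F [ 0.9 -0.7  0.6] op 0.649
  turn [ 0.26 -0.26  0.02] shift [ -0.2  -0.4 102.5]
110 [106 113 130 133 134 130 115 122 132 134 134 127 109 105 106 106]
120 [134 132 131 130 132 130 115 121 130 132 131 131 131 130 133 135]
130 [128 128 129 130 134 130 116 120 130 131 130 130 129 130 133 134]
138 [131 130 131 130 131 129 116 120 129 130 129 129 129 129 132 133]
```

View pics/w14z.png

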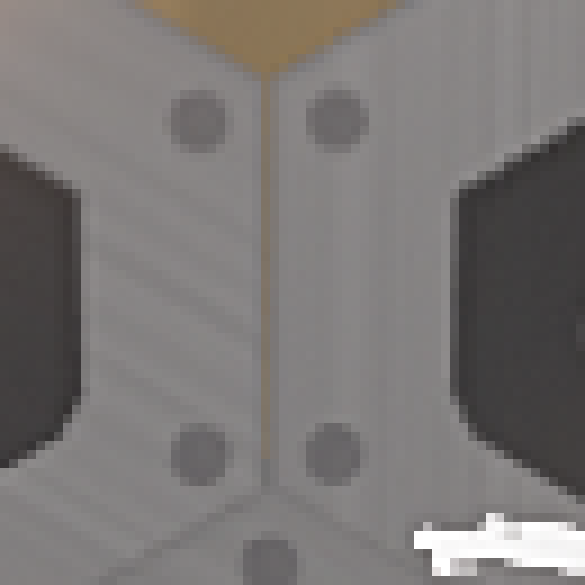

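The triangle is in place, but the close-up shows a thin parallel gap of about 0.5 mm between the seed and the housing to its right (column ≈254). I'll nudge that housing along the third one's face to close it.

```bash
python3 - <<'E'
from h import *
c=load('w14'); 
uv=[(170+124/3.1,50+249/3.1),(170+406/3.1,50+249/3.1),(170+266/3.1,50+480/3.1)]
p=onz(c,uv,.062); print(p.round(4).tolist())
go(p[1][0]+.0006,p[1][1]-.0003,.142,-138.85)
E
```

```text
[[0.4693, -0.1844, 0.062], [0.4824, -0.2507, 0.062], [0.4188, -0.229, 0.062]]
t 23.35 pos [ 0.4226 -0.2282  0.142 ] yang -78.84 q6 0.77 F [ 0.9 -0.7  0.6] op 0.649
  turn [ 0.1  -0.37 60.01] shift [54.8 34.   0.4]
```

Call:
servo_tool([
  [[0,0,10],[10,6,0],55],
  [[0,0,20],[20,12,0],55],
  [[0,0,30],[32,19,0],55],
  [[0,0,40],[45,27,0],55],
  [[0,0,50],[56,33,0],55],
  [[0,0,60],[56,33,0],55],
  [[0,0,60],[56,33,0],55],
  [[0,0,60],[56,33,0],55],
  [[0,0,60],[56,33,0],55],
  [[0,0,60],[56,33,0],55],
], newtons=15)

```text
time: 24.6
tool_pos: [0.4819, -0.2485, 0.138]
ee_rot: [0.0, 0.911, -0.413, 0.0]
force: [-0.0, 0.1, -0.1]
opening: 0.547
```

```bash
python3 - <<'E'
from h import *
c=snap('wrist','w15'); go(.4831,-.2500,.0390,-138.85)
im=c['img'][50:290,130:390,::-1]; cv2.imwrite('pics/w15z.png',cv2.resize(im,None,fx=2.4,fy=2.4,interpolation=cv2.INTER_CUBIC))
E
```

```text
t 24.65 pos [ 0.4819 -0.2485  0.138 ] yang -138.79 q6 1.85 F [ 0.3 -0.3  0.1] op 0.549
  turn [-0.01 -0.01  0.06] shift [ 1.9  0.1 99. ]
```

View pics/w15z.png

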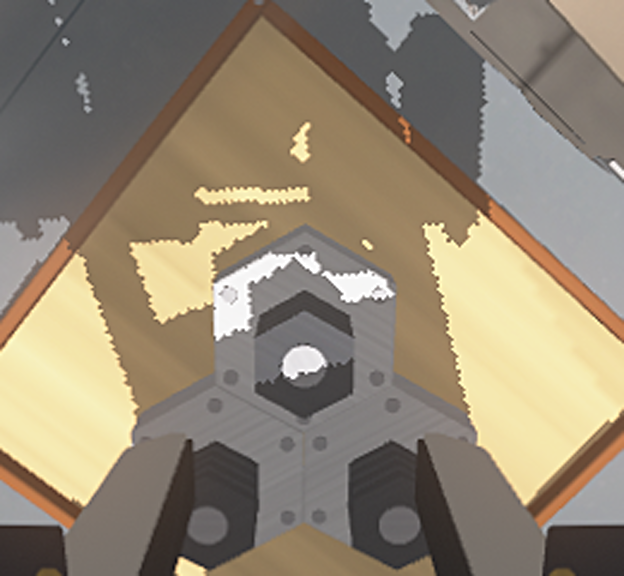

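Call:
servo_tool([
  [[0,0,0],[1,0,35],55],
  [[0,0,0],[1,0,70],55],
  [[0,0,0],[1,0,90],55],
  [[0,0,0],[1,0,99],55],
  [[0,0,0],[1,0,99],45],
  [[0,0,0],[1,0,99],38],
  [[0,0,0],[1,0,99],32],
  [[0,0,0],[1,0,99],25],
  [[0,0,0],[1,0,99],25],
  [[0,0,0],[1,0,99],25],
], newtons=15)

```text
time: 25.9
tool_pos: [0.4834, -0.2498, 0.0402]
ee_rot: [0.0, 0.911, -0.413, 0.001]
force: [-0.4, 1.1, 6.2]
opening: 0.345
```

```bash
python3 - <<'E'
from h import *
c=snap('wrist','w16'); go(.4831,-.2500,.0390,-138.85)
im=c['img'][80:320,130:390,::-1]; cv2.imwrite('pics/w16z.png',cv2.resize(im,None,fx=2.4,fy=2.4,interpolation=cv2.INTER_CUBIC))
E
```

```text
t 25.95 pos [ 0.4834 -0.2498  0.0402] yang -138.84 q6 1.85 F [-0.5 -0.1  5.4] op 0.341
  turn [-0.03 -0.11  0.01] shift [-0.1  0.4  1.2]
```

View pics/w16z.png

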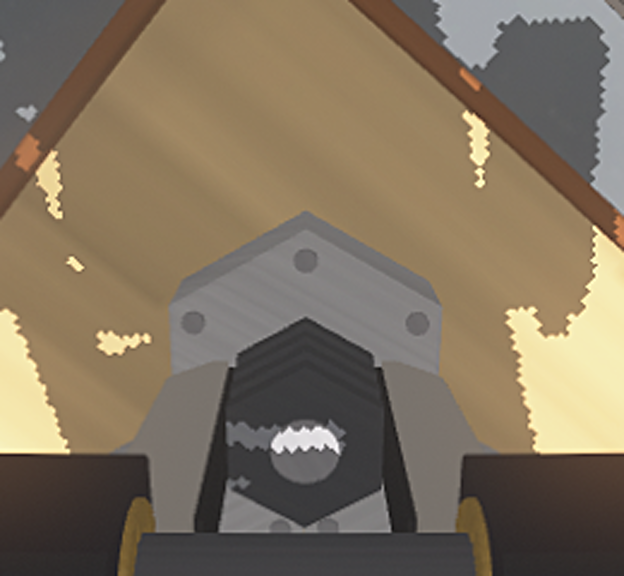

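Call:
servo_tool([
  [[0,0,0],[0,0,-0.3],25],
  [[0,0,0],[-0.1,-0.2,-0.3],25],
  [[0,0,0],[-0.2,-0.35,-0.3],25],
  [[0,0,0],[-0.3,-0.5,-0.3],25],
  [[0,0,0],[-0.4,-0.7,-0.3],25],
  [[0,0,0],[-0.45,-0.8,-0.3],25],
  [[0,0,0],[-0.45,-0.8,-0.3],25],
  [[0,0,0],[-0.45,-0.8,-0.3],25],
  [[0,0,0],[-0.45,-0.8,-0.3],25],
  [[0,0,0],[-0.45,-0.8,-0.3],25],
])

```text
time: 27.2
tool_pos: [0.4834, -0.2497, 0.0403]
ee_rot: [0.001, 0.911, -0.413, 0.001]
force: [-1.6, -4.3, 5.0]
opening: 0.343
```

```bash
python3 - <<'E'
from h import *
for i in range(2): go(.4831,-.2500,.0390,-138.85)
E
```

```text
t 27.2 pos [ 0.4834 -0.2497  0.0403] yang -138.85 q6 1.85 F [-1.6 -4.3  5. ] op 0.343
  turn [ 0.03 -0.15  0.  ] shift [-0.   0.4  1.3]
t 27.2 pos [ 0.4834 -0.2497  0.0403] yang -138.85 q6 1.85 F [-1.6 -4.3  5. ] op 0.343
  turn [ 0.03 -0.15  0.  ] shift [-0.   0.4  1.3]
```

Call:
servo_tool([
  [[0,0,0],[-0.1,-0.2,0],25],
  [[0,0,0],[-0.2,-0.3,0],25],
  [[0,0,0],[-0.3,-0.4,0],25],
  [[0,0,0],[-0.3,-0.5,0],25],
  [[0,0,0],[-0.3,-0.5,0],25],
  [[0,0,0],[-0.3,-0.5,0],25],
  [[0,0,0],[-0.3,-0.5,0],25],
  [[0,0,0],[-0.3,-0.5,0],25],
  [[0,0,0],[-0.3,-0.5,0],25],
  [[0,0,0],[-0.3,-0.5,0],25],
])

```text
time: 28.45
tool_pos: [0.4835, -0.2495, 0.0403]
ee_rot: [0.001, 0.911, -0.414, 0.001]
force: [-1.8, -5.7, 5.5]
opening: 0.344
```

```bash
python3 - <<'E'
from h import *
go(.4831,-.2500,.0390,-138.85)
E
```

```text
t 28.45 pos [ 0.4835 -0.2495  0.0403] yang -138.85 q6 1.85 F [-1.8 -5.7  5.5] op 0.344
  turn [ 0.06 -0.16  0.  ] shift [0.1 0.6 1.3]
```

Call:
servo_tool([
  [[0,0,0],[0,0,0],35],
  [[0,0,0],[0,0,0],45],
  [[0,0,0],[0,0,0],55],
  [[0,0,0],[0,0,0],55],
  [[0,0,0],[0,0,0],55],
  [[0,0,0],[0,0,-15],55],
  [[0,0,0],[0,0,-45],55],
  [[0,0,0],[0,0,-80],55],
  [[0,0,0],[0,0,-100],55],
  [[0,0,0],[0,0,-105],55],
])

```text
time: 29.7
tool_pos: [0.484, -0.2484, 0.1463]
ee_rot: [0.0, 0.911, -0.413, 0.002]
force: [0.0, -0.5, -0.7]
opening: 0.548
```

```bash
python3 - <<'E'
from h import *
c=snap('wrist','w17'); go(.4229,-.2283,.142,-78.85)
im=c['img'][130:310,165:355,::-1]; cv2.imwrite('pics/w17z.png',cv2.resize(im,None,fx=3.2,fy=3.2,interpolation=cv2.INTER_CUBIC))
E
```

```text
t 29.75 pos [ 0.4836 -0.2482  0.1456] yang -138.84 q6 1.85 F [-0.4 -0.1  0.4] op 0.547
  turn [ 3.000e-02 -1.100e-01 -5.999e+01] shift [-54.9  32.7   3.5]
```

View pics/w17z.png

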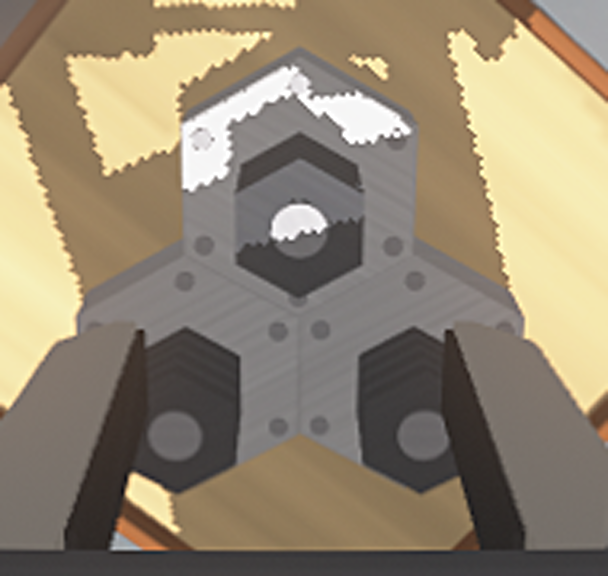

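Call:
servo_tool([
  [[0,0,-10],[-10,6,0],55],
  [[0,0,-20],[-20,12,0],55],
  [[0,0,-30],[-32,19,0],55],
  [[0,0,-40],[-45,26,0],55],
  [[0,0,-50],[-55,33,0],55],
  [[0,0,-60],[-55,33,0],55],
  [[0,0,-60],[-55,33,0],55],
  [[0,0,-60],[-55,33,0],55],
  [[0,0,-60],[-55,33,0],55],
  [[0,0,-60],[-55,33,0],55],
])

```text
time: 31.0
tool_pos: [0.4221, -0.2281, 0.1442]
ee_rot: [-0.0, 0.995, 0.097, -0.0]
force: [0.3, 0.5, 0.2]
opening: 0.553
```

```bash
python3 - <<'E'
from h import *
c=snap('wrist','w18'); go(.35,-.35,.25,-78.85)
im=c['img'][50:240,170:345,::-1]; cv2.imwrite('pics/w18z.png',cv2.resize(im,None,fx=3.15,fy=3.15,interpolation=cv2.INTER_CUBIC))
E
```

```text
t 31.05 pos [ 0.4221 -0.2281  0.1442] yang -78.88 q6 0.77 F [-0.8  0.1  0.2] op 0.552
  turn [-0.01  0.   -0.03] shift [ -94.2  105.7 -105.8]
```

View pics/w18z.png

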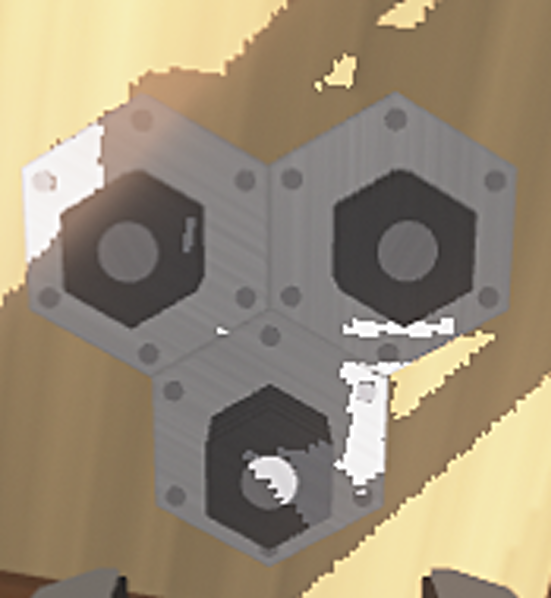

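The gap is closed and all three seams look tight. I'll back away and take a last overview.

Call:
servo_tool([
  [[0,0,0],[0,0,-40],55],
  [[0,0,0],[0,0,-80],55],
  [[0,0,0],[-20,20,-105],55],
  [[0,0,0],[-40,60,-105],55],
  [[0,0,0],[-60,100,-105],55],
  [[0,0,0],[-75,140,-105],55],
  [[0,0,0],[-90,180,-105],55],
  [[0,0,0],[-90,200,-105],55],
  [[0,0,0],[-90,200,-105],55],
  [[0,0,0],[-90,200,-105],55],
])

```text
time: 32.3
tool_pos: [0.3725, -0.4411, 0.2491]
ee_rot: [-0.0, 0.995, 0.097, -0.0]
force: [0.2, -0.2, -0.1]
opening: 0.551
```

```bash
python3 - <<'E'
from h import *
a=snap('top','t2'); b=snap('side','s2'); go(.35,-.35,.25,-78.85)
x=cv2.resize(a['img'][120:290,90:420,::-1],(660,340),interpolation=cv2.INTER_CUBIC); y=cv2.resize(b['img'][130:360,120:420,::-1],(339,260))
y=np.hstack([y,cv2.resize(b['img'][235:350,150:300,::-1],(321,260),interpolation=cv2.INTER_CUBIC)]); cv2.imwrite('pics/end.png',np.vstack([x,y[:, :660]]))
E
```

```text
t 32.4 pos [ 0.3727 -0.4409  0.2494] yang -78.79 q6 0.42 F [ 0.3 -0.5 -0.2] op 0.55
  turn [-0.01 -0.01  0.06] shift [ -4.6 -93.6  -0.6]
```

View pics/end.png

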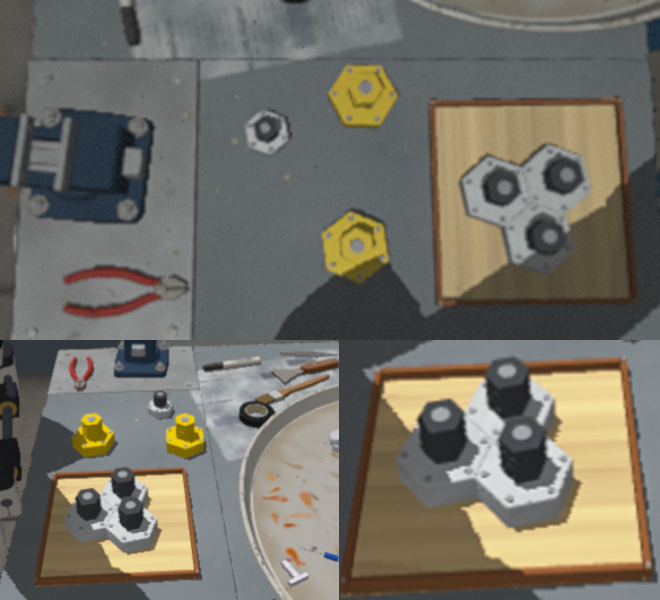

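The overview shows the triangle flat in the tray and everything else still in place.

```bash
python3 -c "
from plant import workorder
print(workorder.finish_job())"
```

```text
the job is handed in; nothing more can be done
None
```

Both large white housings now lie flat in the tray with the seed, in a tight honeycomb triangle, and the job is handed in. It took about 32.4 s of the 51 s allowed.

- **Placing:** I gripped each housing by its heat sink. The first was pushed face to face against the seed and re-gripped once to take out a sideways offset of about 2.7 mm. The second was pushed into the notch between them.
- **Correction:** that last push opened a gap of about 0.5 mm between the seed and the first housing. I nudged the first housing to close it. The arm's own readings showed only about 0.3 mm of movement for the 1.5 mm commanded.
- **Last checks:** the final wrist close-up shows all three seams closed, with no wood visible between the faces. I judged that by eye and did not measure it again. The top and side views show the triangle inside the tray and clear of the rim. The small housing, side cutters, tape roll and yellow housings look untouched, and the gripper is open and well away.
- **Disagreements:** the automatic pose fit failed on one wrist picture, so I took that housing's position by hand from the pixels. Centre distances measured from the pictures ranged from 65 to 67.6 mm against the true 66 mm, which fits the stated camera accuracy.
- **Forces:** the largest wrist force reported at the end of a move was about 16 N, well under the limit.

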